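Catch a phone's keypad and loudspeaker from two sloping magazines

ROBOT

A 6-joint arm with a two-finger parallel gripper is mounted at the origin on a cart in front of the work surface, level with it; the furniture and walls round the work are solid. World frame = base frame: x ahead of the robot, y to its left, z up, the work surface at z = 0. Lengths are in m, angles in rad, forces in N, time in s.
With the tool pointing down it reaches from about 0.35 to 0.875 m from the base axis. Payload 15.5 kg.
Tool frame: the origin (TCP) lies at the very end of the fingers, on their centre line; the grasp point (between the pads) lies manip.grip_depth behind it (manip.grip_depth is the distance from the TCP to the grasp point, in m); z points along the fingers, y is the direction in which the jaws open and shut (so a half turn about z gives the same grasp; the last joint's range is limited). The gripper opens to 85 mm and grips with 20 to 120 N. Pads are 22 mm wide; open, the fingers measure 114 mm over their backs; the gripper's body (76 mm by 85 mm) begins 54 mm behind the grasp point. The pads swing forward as they close: fully open they stand 13 mm farther back than shut.
Start: joints at [-1.258, 0.494, 1.345, -0, 1.302, -0.096], TCP at [0.248, -0.574, 0.231] pointing down, gripper open.
Joint ranges: [-2.91, 2.91], [-0.82, 2.16], [0.22, 2.67], [-1.22, 4.37], [0.12, 2.79], [-3.08, 3.08]. Speed limits (rad/s): [1.89, 1.89, 2.57, 3.01, 3.01, 3.01].

INTERFACE

Orientations are given as a unit quaternion [x, y, z, w].
In Python, from bench import status, optics, hand_in, manip gives the robot as it stands. The module is installed in compiled form; this text tells all that it offers.
- The arm moves only by the tool move_arm, never from a script. Its argument "moves" is one flat list of numbers, 6 for each row, row after row: the shift along the world's x, y, z as a fraction of full scale, then the turn, a rotation vector about the world's x, y, z as a fraction of full scale. A call has 1 to 12 rows; each row shifts and turns the commanded pose from where the row before left it; what a row does not reach is not made up. Full scale, the value 1, is 20 cm for a shift and 360 degrees for a turn. A row lasts 1/12 s, in which the tool goes at most 41.7 mm and 7.16 degrees, less where a joint would pass 70% of its speed; a pose out of reach is approached as far as the arm can. A call with a number of a shift or a turn outside -1 to 1 is refused whole. A call with a gripper value outside its range is refused whole. "grip" is the finger opening in mm, from 0 to 85.4, set as the call begins (left out, the last holds). The fingers move at their own pace and stop on an object; "newtons" is the grip in N (left out, the last holds). Time passes only in rows, so rows that do not move let the fingers close. It gives the time, the measured TCP pose, the force and the opening at its end, in the units of the state.
- status.state(): the state, without advancing time (a new reading comes with each control period).
- optics.capture(name): name is "side" or "top"; returns a dict with "image" (420x560x3 uint8, red, green, blue), "camera_matrix" (3x3 intrinsics, pixels), "dist" ([k1, k2, p1, p2, k3] as OpenCV has them; the pictures are not rectified), "origin" and "orientation" of the camera in the world. Camera axes: x right, y down, z forward; pixel columns grow to the right and rows downward; lengths in m; the calibration is good to about 2 mm. A picture is of the moment at which its call begins. There is no depth.
- hand_in(): hands the job in, once; it reports no verdict.
The state is a dict: "time": time; "joint_pos": joint angles; "qvel": joint speeds; "joint_torque": joint torques, N m; "position": TCP position; "tool_rot": TCP orientation; "ft_force": force on the tool from outside, world axes, zero at the start; "torque": the same for the moment, N m; "finger_gap": finger opening in m.
Only numpy, scipy, OpenCV 4.12 (cv2) and the standard library are available. Lean on these libraries where they do the work, as an engineer would, in place of code of your own. Each camera call takes 0.05 s, during which the arm holds its last target. There are 200 camera calls.

TASK

The next phone needs one keypad and one loudspeaker. Pick up the round aluminium dish by its leaning grip tab and, holding it in the air, bring it under the mouth of each of the two sloping magazines, pressing the hanging paddle back once with the dish's rim until one piece has slid into the dish, then backing off so that the paddle swings home. Finally set the dish with both pieces down flat inside the leftmost red tray and let go; let nothing fall beside the dish, take only one piece from each magazine, and do not upset or push about the bottle, the screwdriver or the tray.

Things in the scene. Friction and masses are not known exactly. Their poses are not given: they have to be found in the camera images.
- dish_centre (a point): Middle of the open round aluminium catch dish, 25 mm above its underside: 134 mm across at the rim (116 at the foot), 50 mm high, 3 mm walls and floor, about 0.22 kg, loose. z up; the grip tab is on its -x side. The rolled rim is 7 mm thick: its outside is 70 mm from the dish's axis all round, its middle 50 mm above the underside.
- dish_tab (a point): Where to grip: middle of the dish's black grip tab, a flat plate 10 mm thick, 36 mm wide (dish's y), 60 mm long, rising from the rim on the dish's -x side and leaning outward 25 degrees from vertical. It lies 82 mm from the dish's axis along -x, 79 mm above the underside; axes as dish_centre. Pinch its broad faces firmly, gripper pointing down along the tab: the loaded dish is 0.5 kg, 80 mm aside.
- keypad_mouth (a point): Mouth of the keypad magazine: middle of the lower edge of its chute floor, 160 mm above the bench. Fixed smooth steel chute, 72 x 290 mm, 24 mm walls, sloping 24 degrees down toward the robot; x points level into it, z up. Its foot begins 55 mm behind the mouth; before it is free. Which magazine is left may vary. A piece drops within 70 mm before the mouth, half a second after it is freed.
- keypad_paddle (a point): Middle of the front face of the paddle under the mouth of the keypad magazine: upright plate 56 mm wide, 60 high, at rest about 10 mm behind the mouth's edge, from 12 to 72 mm below it. Pushed level along the mouth's +x by the dish's rim, held 35 to 50 mm below the mouth, it swings back about 18 mm to its stop against a light spring (2 to 4 N).
- keypad_gate (a joint): Angle of the paddle and gate of the keypad magazine, rad: 0 at rest, 0.36 at the stop. A rocking escapement: above about 0.2 its front stops sink and free the foremost piece while rear stops rise and hold the next; hold 0.25 or more until the piece is out. When the dish backs off it springs home and the row moves down one place: each push gives one piece.
- keypad_a_centre (a point): Keypad module: steel plate 78 x 62 mm with twelve raised keys on a black body, 18 mm high, 0.11 kg; middle of it, 7 mm above its underside. The foremost piece in its magazine, the one to catch.
- keypad_b_centre (a point): Keypad module: steel plate 78 x 62 mm with twelve raised keys on a black body, 18 mm high, 0.11 kg; middle of it, 7 mm above its underside. The second of three pieces in its magazine; it stays in it.
- speaker_mouth (a point): Mouth of the speaker magazine: middle of the lower edge of its chute floor, 160 mm above the bench. Fixed smooth steel chute, 76 x 290 mm, 24 mm walls, sloping 24 degrees down toward the robot; x points level into it, z up. Its foot begins 55 mm behind the mouth; before it is free. Which magazine is left may vary. A piece drops within 70 mm before the mouth, half a second after it is freed.
- speaker_paddle (a point): Middle of the front face of the paddle under the mouth of the speaker magazine: upright plate 56 mm wide, 60 high, at rest about 10 mm behind the mouth's edge, from 12 to 72 mm below it. Pushed level along the mouth's +x by the dish's rim, held 35 to 50 mm below the mouth, it swings back about 18 mm to its stop against a light spring (2 to 4 N).
- speaker_gate (a joint): Angle of the paddle and gate of the speaker magazine, rad: 0 at rest, 0.36 at the stop. A rocking escapement: above about 0.2 its front stops sink and free the foremost piece while rear stops rise and hold the next; hold 0.25 or more until the piece is out. When the dish backs off it springs home and the row moves down one place: each push gives one piece.
- speaker_a_centre (a point): Small loudspeaker: dark square frame 66 x 66 mm with a round black cone on top and a round magnet beneath, 20 mm high, 0.09 kg; middle of it. The foremost piece in its magazine, the one to catch.
- speaker_b_centre (a point): Small loudspeaker: dark square frame 66 x 66 mm with a round black cone on top and a round magnet beneath, 20 mm high, 0.09 kg; middle of it. The second of three pieces in its magazine; it stays in it.
- tray_floor (a point): Middle of the floor of the leftmost red sheet-steel tray, on top of the floor: inside about 210 mm (its x) by 295 mm (its y), walls 2 mm thick and 62 mm high, floor 2 mm above the bench, 0.75 kg, loose. It stands at the right, its long side pointing away from the robot; more red trays stand farther right.
- bottle_centre (a point): White squeeze bottle with a red nozzle, 56 mm across, 168 mm high, standing in the way at the left front; its middle, half-way up. To be left alone.
- driver_centre (a point): Cross screwdriver with red handle, 200 mm long, 29 mm thick, lying at the left front; its middle. To be left alone.
Not all that is in view belongs to the job. Leave any green look-alike of the part that bears keypad_a_centre alone.

How it is judged:
By the outcome, as a careful person would: the job done as asked, in the order asked, and still so for the second after the job is handed in, with the robot touching nothing.
It also fails if it takes over 51 s, if anything falls off the work surface, if the arm or the gripper's body presses on something with over 40 N, if the wrist force passes 120 N, or if a joint passes its speed limit or range.

## Working session

There is one attempt and no reset: what is moved stays moved. The work goes in short steps, Python scripts to look and compute and a tool call to move; the robot and the scene stay as the last step left them, time stands still between calls to the robot, and variables do not carry over. Pictures are saved under pics/ and viewed, about 8 in all and at most 12, crops included, and the job is handed in when it is done.

Besides the shell and the picture viewer there is one more tool, called after ">>>" in YAML: its name, and indented under it one key for each argument. move_arm: Moves the arm, as the interface text tells. Shift numbers are shares of 20 cm and turn numbers shares of 360 degrees, none past 1 either way. Its arguments: {"type":"object","properties":{"moves":{"type":"array"},"grip":{"type":"number"},"newtons":{"type":"number"}},"required":["moves"]}

```bash
mkdir -p pics; cat > h.py <<'E'
import numpy as np, cv2
from scipy.spatial.transform import Rotation as R
from bench import status, optics, hand_in, manip
def save(name,fn):
    c=optics.capture(name); cv2.imwrite('pics/'+fn+'.png',cv2.cvtColor(c['image'],cv2.COLOR_RGB2BGR))
    import pickle; pickle.dump(c,open('pics/'+fn+'.pkl','wb')); return c
def load(fn):
    import pickle; return pickle.load(open('pics/'+fn+'.pkl','rb'))
def rot(c):
    o=np.array(c['orientation'],float); return o if o.shape==(3,3) else R.from_quat(o).as_matrix()
def onz(c,uv,z):
    uv=np.array(uv,float).reshape(-1,1,2)
    n=cv2.undistortPoints(uv,np.array(c['camera_matrix'],float),np.array(c['dist'],float)).reshape(-1,2)
    d=np.c_[n,np.ones(len(n))]@rot(c).T; o=np.array(c['origin'],float)
    return o+d*((np.atleast_1d(z)-o[2])/d[:,2])[:,None]
def proj(c,P):
    P=np.atleast_2d(np.array(P,float)); Rm=rot(c).T; t=-Rm@np.array(c['origin'],float)
    return cv2.projectPoints(P,cv2.Rodrigues(Rm)[0],t,np.array(c['camera_matrix'],float),np.array(c['dist'],float))[0].reshape(-1,2)
E
python3 - <<'E'
from h import *
for n in('top','side'):
    c=save(n,n+'0'); print(n,c['origin'],c['orientation'],c['camera_matrix'])
    cv2.imwrite(f'pics/{n}0.png',cv2.resize(cv2.imread(f'pics/{n}0.png'),(800,600),interpolation=cv2.INTER_CUBIC))
print(manip.grip_depth,status.state())
E
```

```text
top [ 0.47981638 -0.03703813  1.63132687] [ 0.70946483 -0.7040733   0.01859928 -0.02438251] [[452.87470566   0.         278.1029203 ]
 [  0.         452.87470566 210.24731678]
 [  0.           0.           1.        ]]
side [-0.3857191  -0.12763453  1.49922642] [ 0.69883191 -0.64905421  0.20039089 -0.22406715] [[516.8252303    0.         280.4885781 ]
 [  0.         516.8252303  209.50504844]
 [  0.           0.           1.        ]]
0.0187 {'time': 0.1, 'joint_pos': array([-1.25851473e+00,  4.94132874e-01,  1.34604224e+00,  2.14858578e-05,
        1.30248621e+00, -9.55299178e-02]), 'qvel': array([-0.00107349, -0.00415602, -0.00106446,  0.00102944, -0.00075154,
        0.00090318]), 'joint_torque': array([ 3.01510830e-03, -8.83587456e+01, -3.84560394e+01, -3.96723253e-04,
        5.26015545e-03,  1.53391966e-05]), 'position': array([ 0.24777398, -0.5734566 ,  0.23076164]), 'tool_rot': array([ 9.79283588e-01,  2.02492886e-01, -4.74992909e-05, -5.32318905e-04]), 'ft_force': array([ 0.03512948,  0.01192196, -0.05503665]), 'torque': array([-0.01547266,  0.02764998,  0.02916932]), 'finger_gap': 0.08542993841641018}
```

View pics/top0.png

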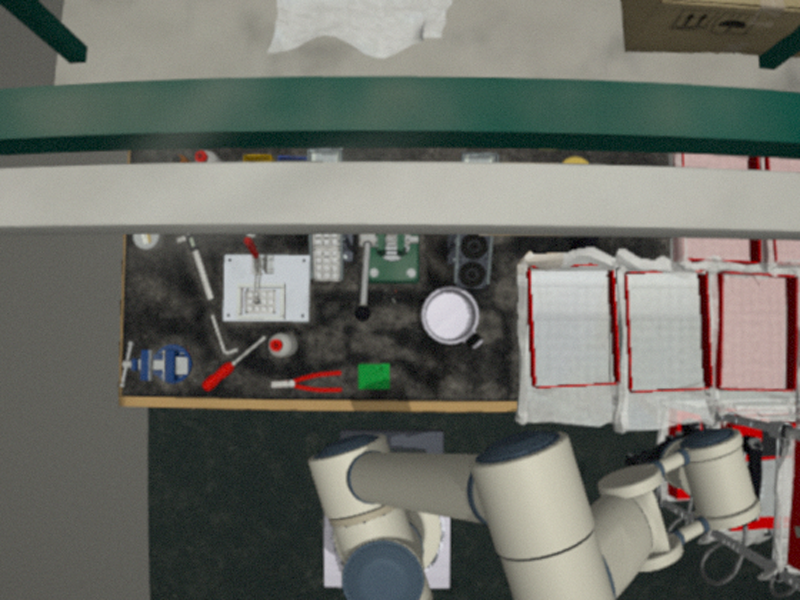

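View pics/side0.png

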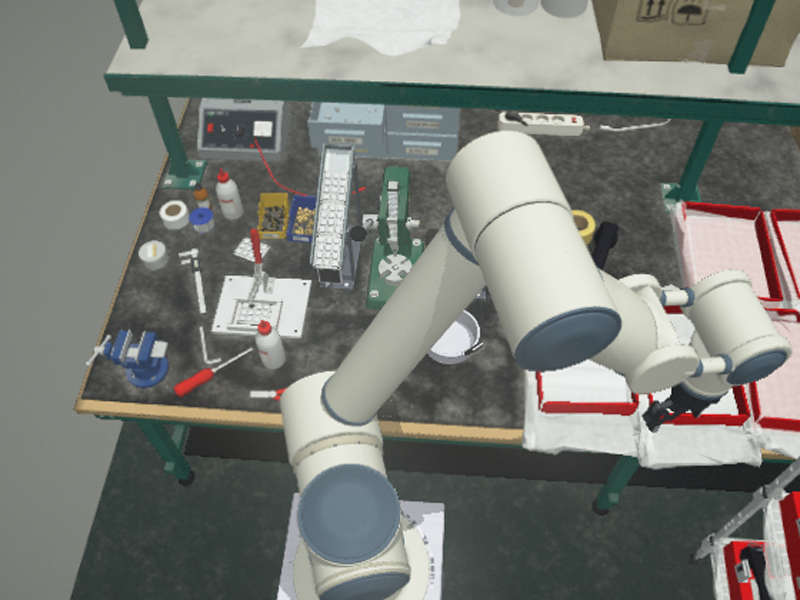

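The top view shows the keypad chute at (327,258), the speaker chute at (472,262), the dish at (452,315) with its tab at (475,341), and the leftmost tray at (570,328). The arm hides the speaker magazine in the side view. I'll zoom in on the working area.

```bash
python3 - <<'E'
from h import *
c=load('top0'); im=cv2.cvtColor(c['image'],cv2.COLOR_RGB2BGR)
k=im[155:305,205:445]; cv2.imwrite('pics/crop1.png',cv2.resize(k,None,fx=3.3333,fy=3.3333,interpolation=cv2.INTER_CUBIC))
E
```

```text
(no output)
```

View pics/crop1.png

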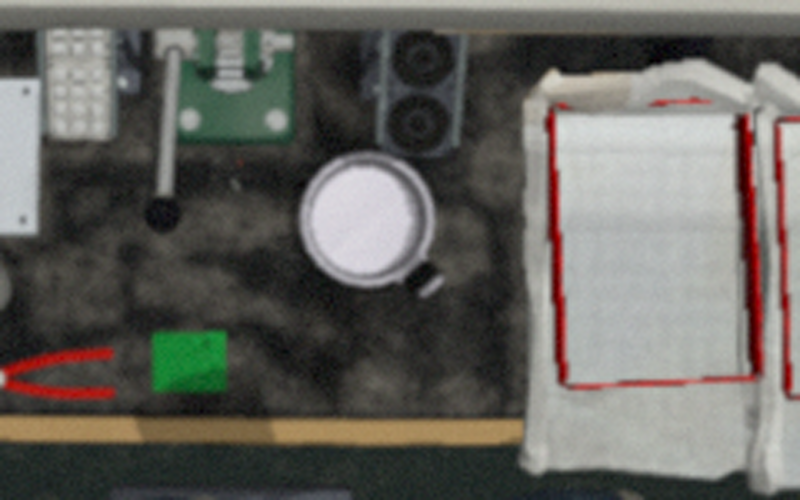

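```bash
python3 - <<'E'
from h import *
np.set_printoptions(precision=4,suppress=True)
c=load('top0')
f=lambda l,z:onz(c,np.array(l,float)/3.33333+[205,155],z)
print('dish',f([(367,219),(300,219),(434,219)],.05)); print('tab',f([(428,283),(413,272),(442,292)],.106))
print('kp',f([(46,138),(116,140),(40,30),(118,30)],.16)); print('sp',f([(377,150),(460,155),(385,30),(466,38)],.16))
print('tray rim',f([(550,108),(748,112),(757,378),(566,386)],.064))
print('tray floor',f([(560,380)],.002))
print('driver lever', f([(163,215)],.2))
for p in [(0.5,0,0.3)]: print(proj(c,p))
# shelf estimates: front bar edges in top and side
print(load('top0')['dist'])
E
```

```text
dish [[ 0.5404 -0.1533  0.05  ]
 [ 0.5399 -0.083   0.05  ]
 [ 0.5409 -0.2237  0.05  ]]
tab [[ 0.474  -0.2112  0.106 ]
 [ 0.485  -0.1959  0.106 ]
 [ 0.465  -0.2254  0.106 ]]
kp [[0.6133 0.1698 0.16  ]
 [0.6118 0.1008 0.16  ]
 [0.7204 0.1777 0.16  ]
 [0.7206 0.1004 0.16  ]]
sp [[ 0.6038 -0.1548  0.16  ]
 [ 0.5995 -0.2363  0.16  ]
 [ 0.7224 -0.1626  0.16  ]
 [ 0.7152 -0.2426  0.16  ]]
tray rim [[ 0.6575 -0.3443  0.064 ]
 [ 0.6556 -0.5567  0.064 ]
 [ 0.3754 -0.564   0.064 ]
 [ 0.3675 -0.3605  0.064 ]]
tray floor [[ 0.3695 -0.3667  0.002 ]]
driver lever [[0.537  0.0514 0.2   ]]
[[269.1523 230.8386]]
[-0.1391  0.      0.      0.      0.    ]
```

```bash
python3 - <<'E'
from h import *
np.set_printoptions(precision=4,suppress=True)
t,s=load('top0'),load('side0')
def ray(c,uv): 
    p=onz(c,uv,0)[0]; o=np.array(c['origin']); d=p-o; return o,d/np.linalg.norm(d)
def tri(a,b):
    o1,d1=ray(t,a); o2,d2=ray(s,b); A=np.c_[d1,-d2]; k=np.linalg.lstsq(A,o2-o1,rcond=None)[0]
    p,q=o1+k[0]*d1,o2+k[1]*d2; return (p+q)/2,np.linalg.norm(p-q)
S=.7
print('knob',tri((363*S,312*S),(358*S,233*S)))
print('bottle top',tri((280*S,345*S),(264*S,325*S)))
# shelf: plane y~0 : x,z of candidates
for z in(.5,.6,.7,.8,.9): print(z,'green bot',onz(t,(400*S,150*S),z)[0],onz(s,(450*S,100*S),z)[0],'box corner',onz(t,(623*S,52*S),z)[0],onz(s,(603*S,62*S),z)[0])
print('kp side', onz(s,[(313*S,268*S),(344*S,278*S)],.16))
E
```

```text
knob (array([0.532 , 0.0386, 0.399 ]), np.float64(3.787373138208052e-05))
bottle top (array([0.4645, 0.2483, 0.1513]), np.float64(0.008266244951021625))
0.5 green bot [ 0.8184 -0.0302  0.5   ] [ 0.8147 -0.1253  0.5   ] box corner [ 1.0161 -0.4451  0.5   ] [ 0.965  -0.4508  0.5   ]
0.6 green bot [ 0.7885 -0.0308  0.6   ] [ 0.6946 -0.1255  0.6   ] box corner [ 0.9687 -0.409   0.6   ] [ 0.8298 -0.4184  0.6   ]
0.7 green bot [ 0.7586 -0.0314  0.7   ] [ 0.5745 -0.1258  0.7   ] box corner [ 0.9213 -0.373   0.7   ] [ 0.6946 -0.3861  0.7   ]
0.8 green bot [ 0.7286 -0.032   0.8   ] [ 0.4543 -0.126   0.8   ] box corner [ 0.8739 -0.3369  0.8   ] [ 0.5595 -0.3538  0.8   ]
0.9 green bot [ 0.6987 -0.0326  0.9   ] [ 0.3342 -0.1262  0.9   ] box corner [ 0.8265 -0.3008  0.9   ] [ 0.4243 -0.3214  0.9   ]
kp side [[0.6207 0.166  0.16  ]
 [0.5973 0.0916 0.16  ]]
```

```bash
python3 - <<'E'
from h import *
np.set_printoptions(precision=4,suppress=True)
s=load('side0'); im=cv2.cvtColor(s['image'],cv2.COLOR_RGB2BGR)
a=cv2.resize(im[140:215,205:265],None,fx=7,fy=7,interpolation=cv2.INTER_CUBIC)   #420x525
b=cv2.resize(im[205:260,292:342],None,fx=7,fy=7,interpolation=cv2.INTER_CUBIC)   #350x385
o=np.zeros((525,775,3),np.uint8); o[:,:420]=a; o[:385,425:]=b
cv2.imwrite('pics/crop2.png',o)
psi=np.radians(41.1); S25,C25=np.sin(np.radians(25)),np.cos(np.radians(25))
ax=np.array([np.cos(psi),np.sin(psi),0]); y=ax*C25+[0,0,S25]; z=ax*S25-[0,0,C25]
M=np.c_[np.cross(y,z),y,z]
st=status.state(); R0=R.from_quat(st['tool_rot'])
grasp=np.array([.5404,-.1533,0])-.082*ax+[0,0,.079]; tcp=grasp+.0187*z
print('tcp',tcp,'pre',tcp-.1*z,'z',z,'delta',tcp-.1*z-st['position'])
rv=(R.from_matrix(M)*R0.inv()).as_rotvec(); print('turn frac',rv/(2*np.pi),np.degrees(np.linalg.norm(rv)),M)
E
```

```text
tcp [ 0.4846 -0.202   0.0621] pre [ 0.4527 -0.2298  0.1527] z [ 0.3185  0.2778 -0.9063] delta [ 0.2049  0.3437 -0.0781]
turn frac [-0.0179 -0.0789  0.2938] 109.71330261323544 [[-0.6574  0.683   0.3185]
 [ 0.7536  0.5958  0.2778]
 [ 0.      0.4226 -0.9063]]
```

View pics/crop2.png

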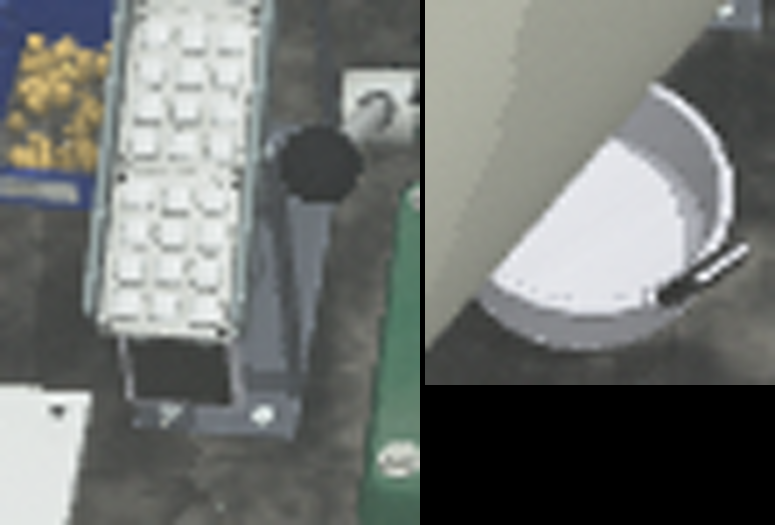

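```bash
python3 - <<'E'
from h import *
np.set_printoptions(precision=4,suppress=True)
s=load('side0')
f=lambda l,z:onz(s,np.array(l,float)/7+[205,140],z)
print('mouth',f([(100,328),(240,337)],.16)); print('paddle bottom',f([(130,402),(236,403)],.088))
g=lambda l,z:onz(s,(np.array(l,float)-[425,0])/7+[292,205],z)
print('tab top mid',g([(722,264),(700,283),(745,247)],.106)); print('rim right',g([(733,180)],.05))
E
```

```text
mouth [[0.6238 0.1659 0.16  ]
 [0.623  0.0998 0.16  ]]
paddle bottom [[0.6342 0.1605 0.088 ]
 [0.6372 0.109  0.088 ]]
tab top mid [[ 0.4698 -0.2167  0.106 ]
 [ 0.4592 -0.207   0.106 ]
 [ 0.4795 -0.2269  0.106 ]]
rim right [[ 0.5512 -0.2246  0.05  ]]
```

>>> move_arm:
  moves: [0.06, 0.1, 0, -0.001, -0.005, 0.018, 0.06, 0.1, 0, -0.001, -0.005, 0.018, 0.06, 0.1, 0, -0.001, -0.005, 0.018, 0.06, 0.1, 0, -0.001, -0.005, 0.018, 0.06, 0.1, 0, -0.001, -0.005, 0.018, 0.06, 0.1, 0, -0.001, -0.005, 0.018, 0.06, 0.1, 0, -0.001, -0.005, 0.018, 0.06, 0.1, 0, -0.001, -0.005, 0.018, 0.06, 0.1, 0, -0.001, -0.005, 0.018, 0.06, 0.1, 0, -0.001, -0.005, 0.018, 0.06, 0.1, 0, -0.001, -0.005, 0.018, 0.06, 0.1, 0, -0.001, -0.005, 0.018]
  grip: 60

```text
time: 1.1
position: [0.3922, -0.3325, 0.2312]
tool_rot: [0.617, 0.767, 0.163, 0.069]
ft_force: [0.1, -0.2, -0.0]
finger_gap: 0.0597
```

```bash
cat >> h.py <<'E'
S25,C25=np.sin(np.radians(25)),np.cos(np.radians(25))
def pose(c,psi,under=0.):
    p=np.radians(psi); ax=np.array([np.cos(p),np.sin(p),0]); y=ax*C25+[0,0,S25]; z=ax*S25-[0,0,C25]
    g=np.array([c[0],c[1],under])-.082*ax+[0,0,.079]
    return g+.0187*z,np.c_[np.cross(y,z),y,z]
def delta(tcp,M,show=True):
    st=status.state(); d=(tcp-st['position'])/.2; r=(R.from_matrix(M)*R.from_quat(st['tool_rot']).inv()).as_rotvec()/(2*np.pi)
    np.set_printoptions(precision=4,suppress=True)
    print('pos',st['position'],'to',tcp,'shift',d,'turn',r,'rows>=',np.linalg.norm(d)*.2/.0417,np.linalg.norm(r)*360/7.16,'F',st['ft_force'],'t',st['time'])
E
python3 -c "
from h import *
t,M=pose((.5404,-.1535),41.7); delta(t-.1*M[:,2],M); print(M[:,2])"
```

```text
pos [ 0.3922 -0.3325  0.2312] to [ 0.4535 -0.2309  0.1527] shift [ 0.3067  0.5082 -0.3925] turn [-0.0068 -0.0202  0.0781] rows>= 3.4131921610799147 4.072532096443908 F [ 0.1476 -0.1848 -0.0027] t 1.1
[ 0.3155  0.2811 -0.9063]
```

>>> move_arm:
  moves: [0.051, 0.085, -0.065, -0.0011, -0.0034, 0.013, 0.051, 0.085, -0.065, -0.0011, -0.0034, 0.013, 0.051, 0.085, -0.065, -0.0011, -0.0034, 0.013, 0.051, 0.085, -0.065, -0.0011, -0.0034, 0.013, 0.051, 0.085, -0.065, -0.0011, -0.0034, 0.013, 0.051, 0.085, -0.065, -0.0011, -0.0034, 0.013, 0, 0, 0, 0, 0, 0, 0, 0, 0, 0, 0, 0]

```text
time: 1.77
position: [0.4529, -0.231, 0.1527]
tool_rot: [0.402, 0.889, 0.198, 0.088]
ft_force: [-0.3, 0.0, 0.6]
finger_gap: 0.0601
```

```bash
python3 -c "
from h import *
t,M=pose((.5404,-.1535),41.7); delta(t,M)
c=save('top','t1'); im=cv2.cvtColor(c['image'],cv2.COLOR_RGB2BGR)
s=save('side','s1'); ims=cv2.cvtColor(s['image'],cv2.COLOR_RGB2BGR)
a=cv2.resize(im[160:300,250:370],None,fx=4,fy=4,interpolation=cv2.INTER_CUBIC)
b=cv2.resize(ims[150:290,290:360],None,fx=4,fy=4,interpolation=cv2.INTER_CUBIC)
cv2.imwrite('pics/c3.png',np.hstack([a,b])); print(proj(c,t),proj(s,t))"
```

```text
pos [ 0.4529 -0.231   0.1527] to [ 0.4851 -0.2028  0.0621] shift [ 0.1607  0.1411 -0.4531] turn [-0.0005 -0.0004  0.0009] rows>= 2.4032663262226697 0.05566784546738387 F [-0.3223  0.041   0.5689] t 1.7667
[[329.5585 236.6216]] [[329.1932 245.4971]]
```

View pics/c3.png

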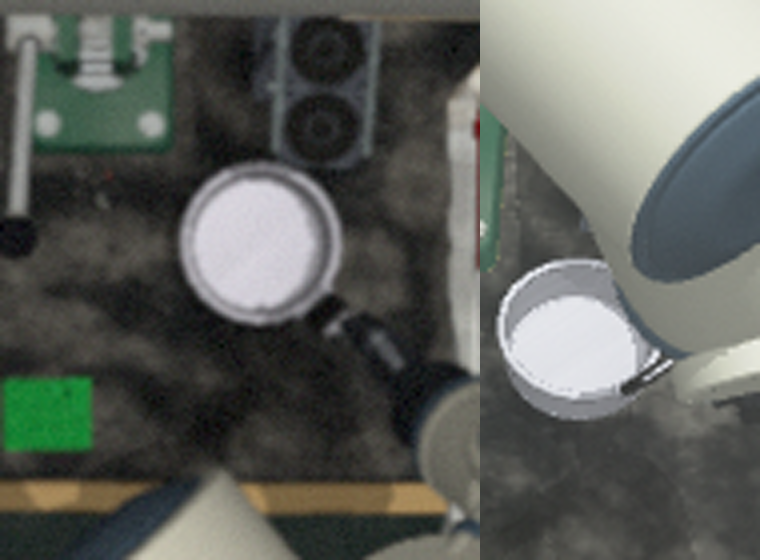

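>>> move_arm:
  moves: [0.027, 0.0235, -0.0755, 0, 0, 0, 0.027, 0.0235, -0.0755, 0, 0, 0, 0.027, 0.0235, -0.0755, 0, 0, 0, 0.027, 0.0235, -0.0755, 0, 0, 0, 0.027, 0.0235, -0.0755, -0.0005, -0.0004, 0.0009, 0.0257, 0.0236, -0.0755, 0, 0, 0, 0, 0, 0, 0, 0, 0]

```text
time: 2.45
position: [0.4851, -0.2034, 0.0613]
tool_rot: [0.4, 0.891, 0.197, 0.089]
ft_force: [-1.7, 0.5, 1.0]
finger_gap: 0.0599
```

>>> move_arm:
  moves: [0, 0, 0, 0, 0, 0, 0, 0, 0, 0, 0, 0, 0, 0, 0, 0, 0, 0, 0, 0, 0, 0, 0, 0, 0, 0, 0, 0, 0, 0, 0, 0, 0, 0, 0, 0]
  grip: 0
  newtons: 120

```text
time: 2.95
position: [0.4861, -0.2037, 0.0641]
tool_rot: [0.4, 0.891, 0.198, 0.091]
ft_force: [3.8, 3.5, 14.1]
finger_gap: 0.0086
```

>>> move_arm:
  moves: [0, 0, 0.02, 0, 0, 0, -0.02, 0, 0.03, 0, 0, 0, -0.05, 0, 0.04, 0, 0, 0, -0.05, 0, 0.05, 0, 0, 0, -0.05, 0, 0.05, 0, 0, 0, -0.05, 0, 0.05, 0, 0, 0, -0.05, 0, 0.05, 0, 0, 0, 0, 0, 0, 0, 0, 0, 0, 0, 0, 0, 0, 0]

```text
time: 3.7
position: [0.4307, -0.2039, 0.1213]
tool_rot: [0.4, 0.891, 0.197, 0.09]
ft_force: [0.4, 0.1, -2.5]
finger_gap: 0.0087
```

```bash
python3 -c "
from h import *
st=status.state();print(st)
c=save('top','t2'); im=cv2.cvtColor(c['image'],cv2.COLOR_RGB2BGR)
s=save('side','s2'); ims=cv2.cvtColor(s['image'],cv2.COLOR_RGB2BGR)
a=cv2.resize(im[160:300,250:370],None,fx=4,fy=4,interpolation=cv2.INTER_CUBIC)
b=cv2.resize(ims[150:290,290:360],None,fx=4,fy=4,interpolation=cv2.INTER_CUBIC)
cv2.imwrite('pics/c4.png',np.hstack([a,b]))
"
```

```text
{'time': 3.7, 'joint_pos': array([-0.87819232,  0.46403834,  1.94758237,  0.60384118,  0.83904849,
       -2.03983842]), 'qvel': array([ 1.64631598e-02,  2.72044048e-02, -1.11783936e-02,  8.33284914e-03,
       -1.37424217e-02,  5.54485744e-05]), 'joint_torque': array([-8.41339063e-01, -6.90061641e+01, -1.86278057e+01,  2.09660724e+00,
        2.03134932e+00,  4.09544853e-03]), 'position': array([ 0.43070188, -0.20392236,  0.12132707]), 'tool_rot': array([0.39973324, 0.89071503, 0.19665495, 0.09037088]), 'ft_force': array([ 0.42695324,  0.14513566, -2.47611897]), 'torque': array([-0.33212678,  0.35906482, -0.05776437]), 'finger_gap': 0.008714552555911213}
```

View pics/c4.png

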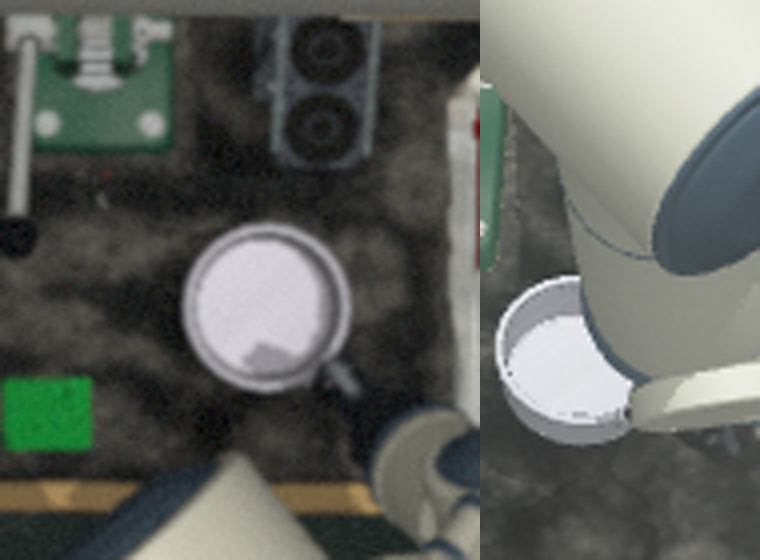

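The dish hangs level from the tab: its rim is centred at about (266,307) in the top crop, and the force reads 2.5 N. Next I'll compare the dish-to-TCP offset with the picture and work out the move to the keypad magazine.

```bash
cat >> h.py <<'E'
# dish pose from TCP: offset calibrated at grasp (TCP .4861,-.2037,.0641 with dish centre .5404,-.1535, psi 41.7, underside 0)
OFF=R.from_euler('z',-41.7,degrees=True).apply(np.array([.4861-.5404,-.2037+.1535,.0641]))
def dpose(c,psi,under): 
    return np.array([c[0],c[1],under])+R.from_euler('z',psi,degrees=True).apply(OFF), pose(c,psi)[1]
def dnow():
    st=status.state(); M=R.from_quat(st['tool_rot']).as_matrix(); h=M[:,1]; psi=np.degrees(np.arctan2(h[1],h[0]))
    tilt=np.degrees(np.arcsin(h[2]))-25
    return st['position']-R.from_euler('z',psi,degrees=True).apply(OFF),psi,tilt,st['ft_force'],st['time']
E
python3 -c "
from h import *
np.set_printoptions(precision=4,suppress=True)
t=load('t2'); print('meas',onz(t,[(316.5,236.75),(183.5/4+250,307/4+160),(350/4+250,307/4+160)],.107)); print(dnow())
delta(*dpose((.52,.133),20,.07))"
```

```text
meas [[ 0.4842 -0.154   0.107 ]
 [ 0.4837 -0.0846  0.107 ]
 [ 0.4847 -0.2249  0.107 ]]
(array([ 0.4855, -0.1535,  0.0565]), np.float64(41.72445441341557), np.float64(0.006907424649455152), array([ 0.4095, -0.2367, -1.2663]), 3.8)
pos [ 0.4312 -0.2037  0.1206] to [0.451  0.1064 0.1341] shift [0.0988 1.5508 0.0673] turn [ 0.0004  0.0003 -0.0601] rows>= 7.459758707120886 3.0236145565133086 F [ 0.4095 -0.2367 -1.2663] t 3.8
```

>>> move_arm:
  moves: [0, 0.04, 0.012, 0, 0, 0, 0, 0.08, 0.012, 0, 0, -0.004, 0, 0.12, 0.011, 0, 0, -0.006, 0, 0.13, 0.011, 0, 0, -0.006, 0.005, 0.13, 0.011, 0, 0, -0.006, 0.01, 0.13, 0.01, 0, 0, -0.006, 0.01, 0.13, 0, 0, 0, -0.006, 0.01, 0.13, 0, 0, 0, -0.006, 0.01, 0.13, 0, 0, 0, -0.006, 0.01, 0.13, 0, 0, 0, -0.006, 0.02, 0.12, 0, 0, 0, -0.004, 0.02, 0.12, 0, 0, 0, -0.004]

```text
time: 4.8
position: [0.4495, 0.0765, 0.1339]
tool_rot: [0.56, 0.8, 0.177, 0.125]
ft_force: [-0.0, -1.1, -3.1]
finger_gap: 0.0089
```

>>> move_arm:
  moves: [0.014, 0.11, 0, 0, 0, 0, 0, 0.06, 0, 0, 0, 0, 0, 0.02, 0, 0, 0, 0, 0, 0, 0, 0, 0, 0, 0, 0, 0, 0, 0, 0, 0, 0, 0, 0, 0, 0]

```text
time: 5.3
position: [0.4528, 0.1124, 0.1339]
tool_rot: [0.559, 0.8, 0.177, 0.125]
ft_force: [0.1, -0.1, -2.4]
finger_gap: 0.0086
```

```bash
python3 -c "
from h import *
print(dnow()); delta(*dpose((.55,.133),20,.07))
c=save('top','t3'); im=cv2.cvtColor(c['image'],cv2.COLOR_RGB2BGR)
s=save('side','s3'); ims=cv2.cvtColor(s['image'],cv2.COLOR_RGB2BGR)
a=cv2.resize(im[150:280,190:350],None,fx=3,fy=3,interpolation=cv2.INTER_CUBIC)
b=cv2.resize(ims[100:230,210:370],None,fx=4,fy=4,interpolation=cv2.INTER_CUBIC)
o=np.zeros((600,800,3),np.uint8); o[:210,:420]=a[:210,:420]; o[:390,420:420+380]=0
b=cv2.resize(ims[95:235,205:375],None,fx=2.8,fy=2.8,interpolation=cv2.INTER_CUBIC); a=cv2.resize(im[150:280,190:350],None,fx=2,fy=2,interpolation=cv2.INTER_CUBIC)
o[:]=0; o[:392,320:796]=b; o[:260,:320]=a; cv2.imwrite('pics/c5.png',o[:400])
"
```

```text
(array([0.52170887, 0.13908876, 0.06979882]), np.float64(20.12644437111564), np.float64(-0.011520647482104351), array([ 0.066314  , -0.14659516, -2.4220446 ]), 5.3)
pos [0.4528 0.1124 0.1339] to [0.481  0.1064 0.1341] shift [ 0.1412 -0.0297  0.001 ] turn [ 0.0003  0.0001 -0.0002] rows>= 0.691857053714499 0.020141564360403784 F [ 0.0663 -0.1466 -2.422 ] t 5.3
```

View pics/c5.png

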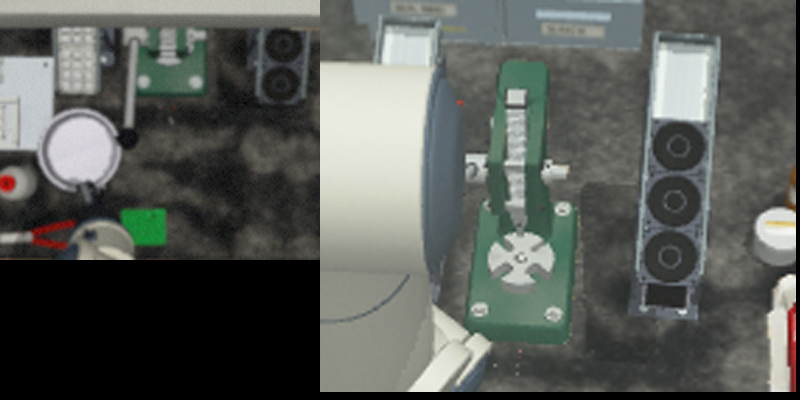

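>>> move_arm:
  moves: [0.06, -0.01, 0, 0, 0, 0, 0.06, -0.01, 0, 0, 0, 0, 0.04, -0.01, 0, 0, 0, 0, 0.03, 0, 0, 0, 0, 0, 0.03, 0, 0, 0, 0, 0, 0.02, 0, 0, 0, 0, 0, 0, 0, 0, 0, 0, 0]

```text
time: 5.98
position: [0.5011, 0.1065, 0.1338]
tool_rot: [0.559, 0.8, 0.177, 0.125]
ft_force: [-1.7, 0.8, -3.2]
finger_gap: 0.0081
```

```bash
python3 -c "
from h import *
print(dnow())"
```

```text
(array([0.57005785, 0.13324118, 0.06973304]), np.float64(20.13222167297491), np.float64(-0.021058946664531675), array([-1.67153804,  0.80459144, -3.18965149]), 5.9833)
```

>>> move_arm:
  moves: [0.03, 0, 0, 0, 0, 0, 0, 0, 0, 0, 0, 0]

```text
time: 6.15
position: [0.507, 0.1066, 0.1338]
tool_rot: [0.559, 0.8, 0.177, 0.125]
ft_force: [-3.3, 1.0, -2.8]
finger_gap: 0.0085
```

>>> move_arm:
  moves: [0.02, 0, 0, 0, 0, 0, 0, 0, 0, 0, 0, 0]

```text
time: 6.32
position: [0.5107, 0.1066, 0.1337]
tool_rot: [0.559, 0.8, 0.177, 0.125]
ft_force: [-4.1, -1.0, -4.9]
finger_gap: 0.0082
```

>>> move_arm:
  moves: [0.015, 0, 0, 0, 0, 0, 0, 0, 0, 0, 0, 0, 0, 0, 0, 0, 0, 0, 0, 0, 0, 0, 0, 0, 0, 0, 0, 0, 0, 0]

```text
time: 6.73
position: [0.513, 0.1067, 0.1337]
tool_rot: [0.559, 0.8, 0.176, 0.124]
ft_force: [-6.1, 0.4, -4.9]
finger_gap: 0.0087
```

```bash
python3 -c "
from h import *
print(dnow())
c=save('top','t4'); im=cv2.cvtColor(c['image'],cv2.COLOR_RGB2BGR)
s=save('side','s4'); ims=cv2.cvtColor(s['image'],cv2.COLOR_RGB2BGR)
a=cv2.resize(im[150:260,190:300],None,fx=4,fy=4,interpolation=cv2.INTER_CUBIC)
s3=cv2.cvtColor(load('s3')['image'],cv2.COLOR_RGB2BGR)
b=cv2.resize(s3[170:215,310:350],None,fx=8.5,fy=8.5,interpolation=cv2.INTER_CUBIC)
o=np.zeros((440,800,3),np.uint8); o[:,:440]=a; o[:b.shape[0],450:450+b.shape[1]]=b; cv2.imwrite('pics/c6.png',o)
"
```

```text
(array([0.58195402, 0.1333911 , 0.06956515]), np.float64(20.143438302114237), np.float64(-0.07042185243860644), array([-6.08227558,  0.42719181, -4.90283253]), 6.7333)
```

View pics/c6.png

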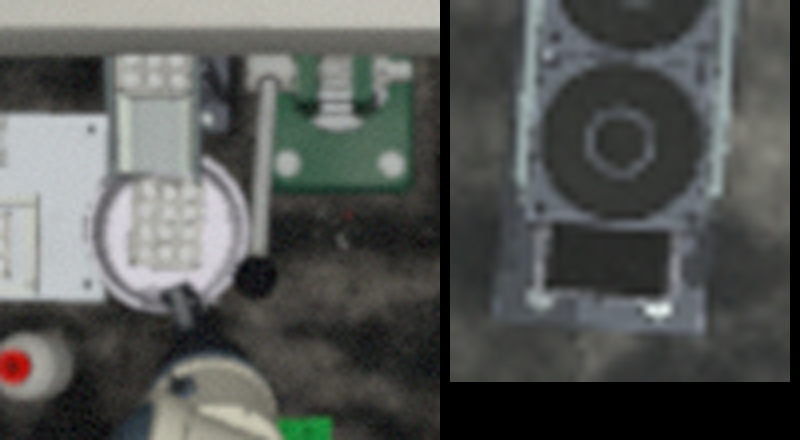

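The keypad lies in the dish, at (167,225) in the top crop, and the rest of the row is held in the chute. I'll back off and measure the speaker paddle, whose lower corners are at (545,293) and (672,297) in the right crop.

>>> move_arm:
  moves: [-0.02, 0, 0, 0, 0, 0, -0.04, 0, 0, 0, 0, 0, -0.06, 0, 0, 0, 0, 0, -0.07, 0, 0, 0, 0, 0, -0.06, 0, 0, 0, 0, 0, -0.05, 0, 0, 0, 0, 0]

```text
time: 7.33
position: [0.4532, 0.1063, 0.1344]
tool_rot: [0.559, 0.8, 0.177, 0.126]
ft_force: [0.3, 0.7, -1.9]
finger_gap: 0.0084
```

```bash
python3 -c "
from h import *
print(dnow())
s=load('s3'); f=lambda l,z:onz(s,(np.array(l,float)-[450,0])/8.5+[310,170],z)
print('pad bottom',f([(545,293),(672,297)],.088)); print('pad top seen/mouth',f([(528,222),(715,226)],.16))
k=load('side0'); g=lambda l,z:onz(k,np.array(l,float)/7+[205,140],z)
print('kp pad bottom',g([(130,402),(236,403)],.088))
delta(*dpose((.50,-.196),20,.07))"
```

```text
(array([0.52213227, 0.13299134, 0.07034961]), np.float64(20.126057458567473), np.float64(0.07394605760164197), array([ 0.25593374,  0.6542828 , -1.90138996]), 7.3333)
pad bottom [[ 0.62779644 -0.17082399  0.088     ]
 [ 0.62934591 -0.22085534  0.088     ]]
pad top seen/mouth [[ 0.60869476 -0.16114049  0.16      ]
 [ 0.611746   -0.23183899  0.16      ]]
kp pad bottom [[0.63420274 0.16047217 0.088     ]
 [0.63715294 0.10896083 0.088     ]]
pos [0.4532 0.1063 0.1344] to [ 0.431  -0.2226  0.1341] shift [-0.111  -1.6442 -0.0017] turn [ 0.0004  0.0004 -0.0001] rows>= 7.903780451299768 0.028938376663064543 F [ 0.2559  0.6543 -1.9014] t 7.3333
```

>>> move_arm:
  moves: [-0.02, -0.02, 0, 0, 0, 0, -0.03, -0.05, 0, 0, 0, 0, -0.03, -0.08, 0, 0, 0, 0, -0.02, -0.11, 0, 0, 0, 0, -0.011, -0.12, 0, 0, 0, 0, 0, -0.13, 0, 0, 0, 0, 0, -0.13, 0, 0, 0, 0, 0, -0.13, 0, 0, 0, 0, 0, -0.13, 0, 0, 0, 0, 0, -0.13, 0, 0, 0, 0, 0, -0.13, 0, 0, 0, 0, 0, -0.13, 0, 0, 0, 0]

```text
time: 8.33
position: [0.4317, -0.1535, 0.1345]
tool_rot: [0.559, 0.8, 0.176, 0.126]
ft_force: [1.0, 0.5, -3.0]
finger_gap: 0.0086
```

>>> move_arm:
  moves: [0, -0.12, 0, 0, 0, 0, 0, -0.1, 0, 0, 0, 0, 0, -0.07, 0, 0, 0, 0, 0, -0.04, 0, 0, 0, 0, 0, -0.024, 0, 0, 0, 0, 0, 0, 0, 0, 0, 0]

```text
time: 8.83
position: [0.4319, -0.2226, 0.1341]
tool_rot: [0.559, 0.8, 0.177, 0.125]
ft_force: [0.2, 0.2, -3.6]
finger_gap: 0.0083
```

```bash
python3 -c "
from h import *
print(dnow());delta(*dpose((.56,-.196),20,.07))
c=save('top','t5'); im=cv2.cvtColor(c['image'],cv2.COLOR_RGB2BGR)
s=save('side','s5'); ims=cv2.cvtColor(s['image'],cv2.COLOR_RGB2BGR)
a=cv2.resize(im[150:290,190:370],None,fx=3,fy=3,interpolation=cv2.INTER_CUBIC)
b=cv2.resize(ims[90:230,205:285],None,fx=3,fy=3,interpolation=cv2.INTER_CUBIC)
cv2.imwrite('pics/c7.png',np.hstack([a,b]))"
```

```text
(array([ 0.5008711 , -0.19584884,  0.07002894]), np.float64(20.13340818906924), np.float64(0.022355876526905405), array([ 0.15850722,  0.16514375, -3.63625571]), 8.8333)
pos [ 0.4319 -0.2226  0.1341] to [ 0.491  -0.2226  0.1341] shift [ 0.2953  0.     -0.0001] turn [ 0.0004  0.0002 -0.0001] rows>= 1.4164716163324316 0.02542609978755614 F [ 0.1585  0.1651 -3.6363] t 8.8333
```

View pics/c7.png

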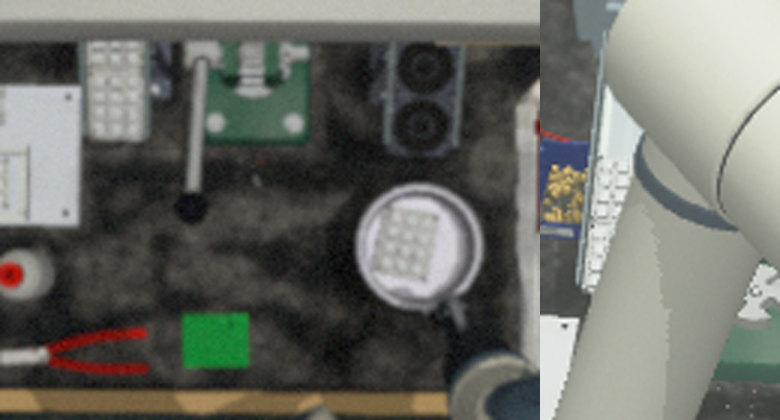

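The keypad lies flat in the dish, at (405,243), and the keypad row has moved down one place and stayed in the chute. Now for the speaker.

>>> move_arm:
  moves: [0.05, 0, 0, 0, 0, 0, 0.08, 0, 0, 0, 0, 0, 0.08, 0, 0, 0, 0, 0, 0.05, 0, 0, 0, 0, 0, 0.035, 0, 0, 0, 0, 0, 0.02, 0, 0, 0, 0, 0, 0, 0, 0, 0, 0, 0]

```text
time: 9.52
position: [0.4948, -0.2216, 0.1339]
tool_rot: [0.559, 0.801, 0.177, 0.125]
ft_force: [-2.5, 0.7, -1.6]
finger_gap: 0.0084
```

>>> move_arm:
  moves: [0.03, 0, 0, 0, 0, 0, 0, 0, 0, 0, 0, 0]

```text
time: 9.68
position: [0.5007, -0.2221, 0.1339]
tool_rot: [0.559, 0.8, 0.177, 0.125]
ft_force: [-2.4, 0.2, -3.9]
finger_gap: 0.0084
```

>>> move_arm:
  moves: [0.015, 0, 0, 0, 0, 0, 0, 0, 0, 0, 0, 0, 0, 0, 0, 0, 0, 0, 0, 0, 0, 0, 0, 0, 0, 0, 0, 0, 0, 0]

```text
time: 10.1
position: [0.5035, -0.2222, 0.1339]
tool_rot: [0.559, 0.8, 0.177, 0.125]
ft_force: [-3.8, 0.6, -7.7]
finger_gap: 0.0082
```

```bash
python3 -c "
from h import *
print(dnow())
c=save('top','t6'); im=cv2.cvtColor(c['image'],cv2.COLOR_RGB2BGR)
a=cv2.resize(im[150:290,260:450],None,fx=4,fy=4,interpolation=cv2.INTER_CUBIC)
cv2.imwrite('pics/c8.png',a)"
```

```text
(array([ 0.57243775, -0.19549246,  0.06982192]), np.float64(20.127211529123656), np.float64(-0.004878827364429128), array([-3.75722018,  0.60518007, -7.66426164]), 10.1)
```

View pics/c8.png

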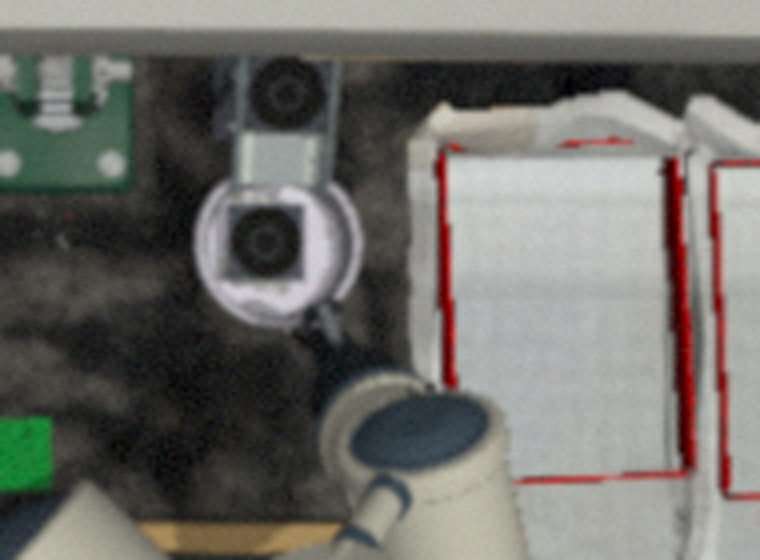

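The speaker has dropped into the dish, at (265,242), and the next one is held in the chute. I'll wait briefly, then back off and lift.

>>> move_arm:
  moves: [0, 0, 0, 0, 0, 0, 0, 0, 0, 0, 0, 0, -0.02, 0, 0, 0, 0, 0, -0.04, 0, 0, 0, 0, 0, -0.06, 0, 0, 0, 0, 0, -0.07, 0, 0, 0, 0, 0, -0.06, 0, 0, 0, 0, 0, -0.05, 0, 0, 0, 0, 0, 0, 0, 0.04, 0, 0, 0, 0, 0, 0.06, 0, 0, 0, 0, 0, 0.06, 0, 0, 0, 0, 0, 0.04, 0, 0, 0]

```text
time: 11.15
position: [0.4443, -0.223, 0.1758]
tool_rot: [0.559, 0.8, 0.177, 0.126]
ft_force: [0.1, -0.2, -3.5]
finger_gap: 0.0086
```

```bash
python3 -c "
from h import *
print(dnow());delta(*dpose((.52,-.456),0,.11))
c=save('top','t7'); im=cv2.cvtColor(c['image'],cv2.COLOR_RGB2BGR)
a=cv2.resize(im[150:290,190:450],None,fx=3,fy=3,interpolation=cv2.INTER_CUBIC)
cv2.imwrite('pics/c9.png',a)"
```

```text
(array([ 0.51327028, -0.19629064,  0.11166193]), np.float64(20.14349808804893), np.float64(0.0659010651747316), array([ 0.09442141, -0.19878649, -3.54799358]), 11.15)
pos [ 0.4443 -0.223   0.1758] to [ 0.4461 -0.4574  0.1741] shift [ 0.0087 -1.1717 -0.0083] turn [ 0.0007  0.0003 -0.0556] rows>= 5.619735513247912 2.7969824087664863 F [ 0.0944 -0.1988 -3.548 ] t 11.15
```

View pics/c9.png

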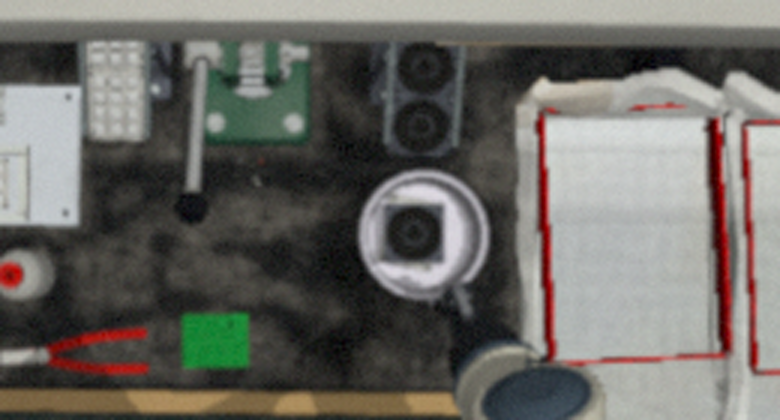

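Both pieces are in the dish (413,232), both rows have moved down one place, and nothing has fallen beside it. Now I'll carry the dish to the tray.

>>> move_arm:
  moves: [0, -0.03, 0, 0, 0, 0, 0, -0.06, 0, 0, 0, -0.005, 0, -0.09, 0, 0, 0, -0.006, 0, -0.11, 0, 0, 0, -0.007, 0, -0.12, 0, 0, 0, -0.007, 0.004, -0.13, 0, 0, 0, -0.007, 0.004, -0.13, 0, 0, 0, -0.007, 0, -0.13, 0, 0, 0, -0.007, 0, -0.12, 0, 0, 0, -0.006, 0, -0.1, 0, 0, 0, -0.004, 0, -0.08, 0, 0, 0, 0, 0, -0.05, 0, 0, 0, 0]

```text
time: 12.2
position: [0.4448, -0.4555, 0.1733]
tool_rot: [0.692, 0.689, 0.152, 0.154]
ft_force: [-0.4, -0.4, -3.6]
finger_gap: 0.0083
```

>>> move_arm:
  moves: [0, -0.022, 0, 0, 0, 0, 0, 0, 0, 0, 0, 0, 0, 0, 0, 0, 0, 0, 0, 0, 0, 0, 0, 0]

```text
time: 12.53
position: [0.4453, -0.4558, 0.1738]
tool_rot: [0.691, 0.69, 0.152, 0.154]
ft_force: [0.0, 0.8, -3.1]
finger_gap: 0.0084
```

```bash
python3 -c "
from h import *
print(dnow(),status.state()['joint_pos']);delta(*dpose((.52,-.456),0,.012));delta(*dpose((.52,-.456),0,.002))
c=save('top','t8'); im=cv2.cvtColor(c['image'],cv2.COLOR_RGB2BGR)
a=cv2.resize(im[150:300,320:480],None,fx=4,fy=4,interpolation=cv2.INTER_CUBIC)
cv2.imwrite('pics/c10.png',a)"
```

```text
(array([ 0.51925207, -0.45452707,  0.10974929]), np.float64(-0.034864687050196075), np.float64(-0.003624581919432046), array([ 0.03098932,  0.75034223, -3.13159713]), 12.5333) [-1.09165455  0.4917946   1.64223605  0.51471351  0.86302176 -1.40140235]
pos [ 0.4453 -0.4558  0.1738] to [ 0.4461 -0.4574  0.0761] shift [ 0.0037 -0.0076 -0.4887] turn [ 0.0003 -0.      0.0002] rows>= 2.344459024256192 0.01676587216587496 F [ 0.031   0.7503 -3.1316] t 12.5333
pos [ 0.4453 -0.4558  0.1738] to [ 0.4461 -0.4574  0.0661] shift [ 0.0037 -0.0076 -0.5387] turn [ 0.0003 -0.      0.0002] rows>= 2.584234571820306 0.01676587216587496 F [ 0.031   0.7503 -3.1316] t 12.5333
```

View pics/c10.png

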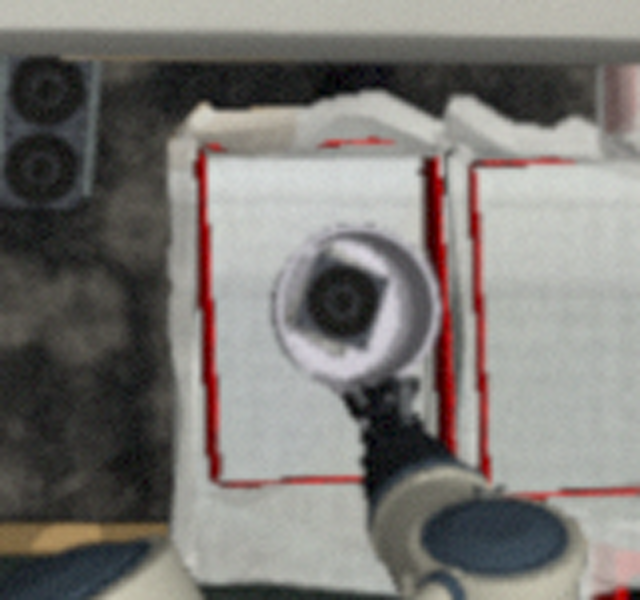

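>>> move_arm:
  moves: [0, 0, -0.04, 0, 0, 0, 0.002, -0.004, -0.07, 0, 0, 0, 0.002, -0.004, -0.1, 0, 0, 0, 0, 0, -0.1, 0, 0, 0, 0, 0, -0.08, 0, 0, 0, 0, 0, -0.06, 0, 0, 0, 0, 0, -0.04, 0, 0, 0, 0, 0, 0, 0, 0, 0]

```text
time: 13.25
position: [0.4459, -0.4575, 0.0745]
tool_rot: [0.691, 0.69, 0.152, 0.153]
ft_force: [-0.7, 0.7, -3.6]
finger_gap: 0.0084
```

>>> move_arm:
  moves: [0, 0, -0.015, 0, 0, 0, 0, 0, -0.01, 0, 0, 0, 0, 0, -0.01, 0, 0, 0, 0, 0, 0, 0, 0, 0]

```text
time: 13.58
position: [0.4463, -0.4585, 0.0693]
tool_rot: [0.691, 0.69, 0.152, 0.154]
ft_force: [0.2, 0.1, -3.5]
finger_gap: 0.0086
```

>>> move_arm:
  moves: [0, 0, -0.006, 0, 0, 0, 0, 0, -0.006, 0, 0, 0, 0, 0, 0, 0, 0, 0]

```text
time: 13.83
position: [0.4464, -0.4589, 0.0674]
tool_rot: [0.691, 0.69, 0.152, 0.155]
ft_force: [-3.2, -0.5, 6.8]
finger_gap: 0.0088
```

>>> move_arm:
  moves: [0, 0, -0.006, 0, 0, 0, 0, 0, 0, 0, 0, 0]

```text
time: 14.0
position: [0.4465, -0.459, 0.0672]
tool_rot: [0.691, 0.69, 0.152, 0.155]
ft_force: [-11.5, 4.4, 22.3]
finger_gap: 0.0083
```

>>> move_arm:
  moves: [0, 0, 0.008, 0, 0, 0, 0, 0, 0, 0, 0, 0]

```text
time: 14.17
position: [0.4465, -0.4589, 0.068]
tool_rot: [0.691, 0.69, 0.152, 0.155]
ft_force: [-5.6, -0.3, 4.7]
finger_gap: 0.0083
```

>>> move_arm:
  moves: [0, 0, 0, 0, 0, 0, 0, 0, 0, 0, 0, 0, 0, 0, 0, 0, 0, 0, 0, 0, 0, 0, 0, 0, 0, 0, 0, 0, 0, 0]
  grip: 40

```text
time: 14.58
position: [0.4462, -0.4583, 0.0669]
tool_rot: [0.691, 0.69, 0.152, 0.154]
ft_force: [-0.5, 1.2, -0.0]
finger_gap: 0.0396
```

>>> move_arm:
  moves: [-0.014, 0, 0.03, 0, 0, 0, -0.028, 0, 0.06, 0, 0, 0, -0.042, 0, 0.09, 0, 0, 0, -0.056, 0, 0.12, 0, 0, 0, -0.056, 0, 0.12, 0, 0, 0, -0.056, 0, 0.12, 0, 0, 0, -0.056, 0, 0.12, 0, 0, 0, -0.042, 0, 0.09, 0, 0, 0, 0, 0, 0.08, 0, 0, 0, 0, 0, 0, 0, 0, 0]

```text
time: 15.42
position: [0.3757, -0.4597, 0.2374]
tool_rot: [0.691, 0.69, 0.151, 0.157]
ft_force: [0.1, -0.3, 1.0]
finger_gap: 0.0401
```

```bash
python3 -c "
from h import *
c=save('top','t9'); im=cv2.cvtColor(c['image'],cv2.COLOR_RGB2BGR)
s=save('side','s9'); ims=cv2.cvtColor(s['image'],cv2.COLOR_RGB2BGR)
a=cv2.resize(im[150:310,190:450],(520,320),interpolation=cv2.INTER_CUBIC)
b=cv2.resize(ims[90:310,120:500],(520,280))
cv2.imwrite('pics/c11.png',np.vstack([a,b])); print(status.state()['ft_force'])"
```

```text
[-0.10193068 -0.401431   -0.24464706]
```

The viewer has reached its limit, so I'll do the last check numerically.

```bash
python3 -c "
from h import *
np.set_printoptions(precision=4,suppress=True)
a,c=load('top0'),load('t9'); im=c['image']; g=cv2.GaussianBlur(cv2.cvtColor(im,cv2.COLOR_RGB2GRAY),(3,3),0)
x0,y0=340,170; h=cv2.HoughCircles(g[y0:280,x0:450],cv2.HOUGH_GRADIENT,1,30,param1=80,param2=12,minRadius=17,maxRadius=24)
for q in (h[0][:3] if h is not None else []): print('dish rim',q,onz(c,[q[:2]+[x0,y0]],.052))
P=proj(c,[.52,-.458,.02])[0]; print('exp px',P,'patch grey',g[int(P[1])-8:int(P[1])+9:4,int(P[0])-8:int(P[0])+9:4])
red=lambda i:((i[...,0].astype(int)-i[...,1]>60))[180:240,360:460]
r0,r1=red(a['image']),red(im)
for r in(r0,r1): print('left wall col',[np.flatnonzero(r[k])[:2]+360 for k in(5,20,40,55)])
d=np.abs(a['image'].astype(int)-im).max(2)[150:285,85:365]>50
n,_,st,_=cv2.connectedComponentsWithStats(d.astype(np.uint8)); print([(s[:5]+[85,150,0,0,0]) for s in st[1:] if s[4]>8])
"
```

```text
dish rim [57.5 56.5 17.7] [[ 0.5218 -0.4438  0.052 ]]
dish rim [68.5 26.5 17.7] [[ 0.628  -0.4843  0.052 ]]
exp px [399.1443 227.2424] patch grey [[111  36  33  69 150]
 [ 42  44  43  31  92]
 [ 40  45  39  33 145]
 [ 77  32  32  43 189]
 [174 143 106 110 189]]
left wall col [array([402, 403]), array([370, 371]), array([370, 371]), array([371, 372])]
left wall col [array([402, 403]), array([370, 371]), array([370, 371]), array([371, 372])]
[array([ 295,  200,   40,   41, 1255]), array([331, 238,   7,   6,  20]), array([263, 281,  22,   4,  51])]
```

```bash
python3 -c "
from bench import hand_in; print(hand_in())"
```

```text
the job is handed in; nothing more can be done
None
```

The dish, holding one keypad and one loudspeaker, now stands in the leftmost red tray. The gripper is open and clear of it, and I handed in at about 15.5 s of the 51 s allowed.

**What I did:** I picked the dish up by its tab and pushed the keypad paddle once, then the speaker paddle once. I backed off after each push so the paddle swung home.

**Pieces:** The pictures after each push showed one piece caught and both rows moved down one place. Nothing lay beside the dish.

**Setting down:** The dish touched the tray floor at about the expected height. I pressed it down to about 22 N, eased off, then released it.

**Last checks:** I made these from pixel numbers only, because the picture viewer had reached its 12-picture limit.
- **Speaker:** its dark shape is where it should be in the dish.
- **Tray:** its left wall is at the same pixels as at the start.
- **Bottle and screwdriver:** I found no change around them. The changed patches are the dish's old place and two small spots that I put down to the dish tab and the arm.
- **Poor agreement:** the circle fit to the dish rim gave about (0.522, -0.444) with too small a radius. The arm readings put the dish at about (0.520, -0.457). I went by the arm readings, and either position is well inside the tray.
- **Not confirmed by eye:** I did not see the dish lying flat after release. That rests on the force and height readings.

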